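# Index the vial carousel and slide the sampling probe over the open vial

## Robot

A 7-joint arm with a two-finger parallel gripper is mounted at the origin on the work surface. World frame = base frame: x ahead of the robot, y to its left, z up, the work surface at z = 0. Lengths are in mm, angles in rad, forces in N, time in s.
With the tool pointing down it reaches from about 425 to 875 mm from the base axis. Payload 9.9 kg.
Tool frame: the origin (TCP) lies at the very end of the fingers, on their centre line; the grasp point (between the pads) lies 19 mm behind it; z points along the fingers, y is the line along which they close (so a half turn about z gives the same grasp; the last joint's range is limited). The gripper opens to 85 mm and grips with 20 to 120 N. Pads are 22 mm wide; open, the fingers measure 114 mm over their backs; the gripper's body (76 mm by 85 mm) begins 54 mm behind the grasp point. The pads swing forward as they close: fully open they stand 13 mm farther back than shut.
Start: joints at [-1.406, 0.576, 0.025, 1.437, -0.015, 1.129, -0.057], TCP at [166.205, 654.221, 231.289] pointing down, gripper open.
Joint ranges: [-2.76, 2.76], [-0.34, 2.15], [-1.52, 1.57], [0.19, 2.46], [-1.09, 4.23], [0.17, 1.99], [-2.82, 2.82]. Speed limits (rad/s): [2.22, 2.22, 3.01, 3.01, 3.14, 3.14, 3.14].

## Interface

Orientations are given as a rotation vector (axis times angle).
In Python, from workcell import robot gives the robot as it stands.
- The arm moves only by the tool arm_command, never from a script. Its argument "targets" is one flat list of numbers, 7 for each row, row after row: the finger opening in cm, from 0 to 8.54, then the shift along the tool's x, y, z in cm, then the turn, a rotation vector about the tool's x, y, z in degrees. In form: [grip, tx, ty, tz, rx, ry, rz, grip, tx, ty, tz, rx, ry, rz, ...]. A call has exactly 8 rows; each row is the pose to reach, as a shift and turn from the pose commanded when the call began, along the tool's axes at that moment; what a row does not reach only later rows make up. A row lasts 1/12 s, in which the tool goes at most 41.7 mm and 7.16 degrees, less where a joint would pass 70% of its speed; a pose out of reach is approached as far as the arm can. A call with a gripper value outside its range is refused whole. The fingers move at their own pace and stop on an object; "grip_force" is the grip in N (left out, the last holds). Time passes only in rows, so rows that repeat a pose let the fingers close, or fill a call up. It gives the time, the measured TCP pose, the force, the opening and the grip force at its end, in the units of the state.
- robot.sense(): the state, without advancing time (a new reading comes with each control period).
- robot.snapshot(name): name is "side" or "top" or "wrist"; returns the picture (480x640x3 uint8, red, green, blue); there is no depth.
- robot.camera_model(name): a dict with "mtx" (3x3 intrinsics, pixels), "rvec" (rotation vector, rad) and "tvec" (3), from world to camera coordinates, as OpenCV has them. Camera axes: x right, y down, z forward; pixel columns grow to the right and rows downward; lengths in mm; the calibration is good to about 2 mm. A picture is of the moment at which its call begins: read the wrist's pose just before it. camera_model takes no time and is no camera call; for the wrist camera it gives the pose at the moment of the call.
- robot.finish_job(): hands the job in; it is judged then, once.
The state is a dict: "clock": time; "qpos": joint angles; "qvel": joint speeds; "tau": joint torques, N m; "tool_pos": TCP position; "eef_rot": TCP orientation; "force": force on the tool from outside, world axes, zero at the start; "ft_torque": the same for the moment, N m; "finger_gap": finger opening in mm; "grasp_force": force on a finger pad.
Only numpy, scipy, OpenCV 4.12 (cv2) and the standard library are available. Lean on these libraries where they do the work, as an engineer would, in place of code of your own. Each camera call takes 0.05 s, during which the arm holds its last target. There are 200 camera calls.

## Task

Get the tester ready to draw the next sample: first turn the vial carousel counter-clockwise by one place until it clicks in, which brings the open vial with the orange ring into the probe's line; then slide the blue grip on the sloping console along its track until the tip of the probe stands over the middle of that vial's mouth, and let go. Do not touch the delicate probe itself, and leave the bottles and other things around where they are.

Things in the scene. Friction and masses are not known exactly. Their poses are not given: they have to be found in the camera images.
- console: White-and-grey sampler console, fixed, 240 wide along its y (the track), x from -55 to +120; origin on the table under the panel's middle. It stands about a quarter turn round: its panel looks to the robot's right. The panel slopes 33 degrees, rising towards console +x (normal (-0.545, 0, 0.839) in the console frame); its middle is 95 above the table at x = 0.
- guard_edge (a point): Middle of the lower front edge (aluminium strip) of the clear splash guard over the panel: 215 above the table, at console x = -5. The guard reaches from there 122 back (console +x), 240 wide, 9 thick at the edge. It leaves no room for a vertical gripper at the slide grip.
- carriage (a joint): Position in m of the slide grip along the track: 0 is the -y end of the track, 0.15 the +y end. Light friction, stays where it is left.
- carriage_top (a point): Centre of the outer end face of the blue slide grip with a white line: a block 20 wide along the track (console y), 20 up the slope, standing 44 out of the panel along its normal. Take it across its 20 mm width with the tool leaning as the panel does.
- probe: Slender steel sampling probe carried by the slide grip (delicate: not to be touched). A bracket under 10 high goes from the foot of the grip 45 up the slope to an 8 dia rod that rises to 150 above the table, runs back (console +x) under the guard to x = 175, and bends down at its end. Origin at table height, at console x = 0 and the grip's y.
- probe_tip (a point): Lower tip of the probe, 5 dia, 100 above the table, at console x = 175, level with the grip along console y. It moves with the grip.
- carousel: Fixed base of the vial carousel, behind the console (its axis at console x = 240); origin on its axis at table height. On it a white rotor disc of 170 dia with six vials of 24 dia on a circle of 65 radius; five have white caps, tops 89 above the table.
- rotor (a joint): Angle in rad of the carousel rotor, counter-clockwise from above; an over-centre click holds it against a stop at 0 (present place) and at 1.047 (next place, 60 degrees on). It snaps into the nearer one when let go; torque about 0.12 N m.
- rotor_grip (a point): On the rotor's axis, 128 above the table, in the middle of the carousel's black bar handle. The bar is 52 long, 14 thick, from 104 to 140 above the table; its long direction points at -30 degrees (about z) from the x axis of this point, which turns with the rotor.
- vial_mouth (a point): Centre of the mouth of the one uncapped clear vial (orange ring at its foot), 86 above the table, opening 20 dia. At the next place of the rotor it lies exactly on the line along which the probe tip travels.
- beaker: Bystander: open glass beaker, 52 dia x 62 high; origin at the centre of its underside.
- tablet_jar: Bystander: amber jar with white cap, 48 dia x 60 high; origin at the centre of its underside.
- spatula: Bystander: lab spatula 150 long with blue handle, lying flat; origin at the centre of its underside.
- dish: Bystander: white dish, 80 dia x 16 high; origin at the centre of its underside.
- reagent_bottle: Bystander: clear bottle with blue cap, 66 dia x 150 high; origin at the centre of its underside.
- sample_bottle: Bystander: amber bottle with red cap, 56 dia x 110 high; origin at the centre of its underside.
- notebook: Bystander: closed blue notebook, 140 x 100 x 14; origin at the centre of its underside.
There are look-alikes about, which are no part of the job. What is shaped like the carousel but purple or yellow is not meant.

How it is judged:
By the outcome, as a careful person would: the job done as asked, in the order asked, and still so for the second after the job is handed in, with the robot touching nothing.
It also fails if it takes over 48 s, if anything falls off the work surface, if the arm or the gripper's body presses on something with over 40 N, if the wrist force passes 120 N, or if a joint passes its speed limit or range.

## Working session

There is one attempt and no reset: what is moved stays moved. The work goes in short steps, Python scripts to look and compute and a tool call to move; the robot and the scene stay as the last step left them, time stands still between calls to the robot, and variables do not carry over. Pictures are saved under pics/ and viewed, at most 10 in all, crops included, and the job is handed in when it is done.

Besides the shell and the picture viewer there is one more tool, called after "Request:" in YAML: its name, and indented under it one key for each argument. arm_command: Moves the arm, as the interface text tells. Its arguments: {"type":"object","properties":{"targets":{"type":"array"},"grip_force":{"type":"number"}},"required":["targets"]}

```bash
mkdir -p pics; python3 - <<'E'
from workcell import robot
import cv2
for n in("side","top"):
    cv2.imwrite(f"pics/{n}0.png",robot.snapshot(n)[:,:,::-1])
    print(n,robot.camera_model(n))
print(robot.sense())
E
```

```text
side {'mtx': array([[442.57503432,   0.        , 315.76515191],
       [  0.        , 442.57503432, 243.14614236],
       [  0.        ,   0.        ,   1.        ]]), 'rvec': array([ 2.45185401, -0.20436534,  0.06321201]), 'tvec': array([-505.95257335,  195.19378162, 1237.20255527])}
top {'mtx': array([[502.17349768,   0.        , 319.4192336 ],
       [  0.        , 502.17349768, 242.04054666],
       [  0.        ,   0.        ,   1.        ]]), 'rvec': array([ 2.17305707, -2.20102137,  0.03511373]), 'tvec': array([  78.3194471 ,  540.11496262, 1478.60843983])}
{'clock': 0.1, 'qpos': array([-1.40580617,  0.57644477,  0.02483342,  1.43784653, -0.01501083,
        1.12901074, -0.05651938]), 'qvel': array([-0.00102954, -0.00218136,  0.00082719, -0.00115814,  0.00067035,
        0.00013878,  0.00119654]), 'tau': array([ 6.44636370e-03, -7.67295527e+01,  2.25828812e+00, -2.86601222e+01,
        1.59477704e-02,  8.66595103e-03, -5.03272440e-05]), 'tool_pos': array([166.08508286, 653.812495  , 230.52282555]), 'eef_rot': array([-3.89744527e-01, -3.11719253e+00,  2.38711632e-03]), 'force': array([ 0.03232404, -0.68629936, -0.60255997]), 'ft_torque': array([-0.0023554 , -0.02263947, -0.00441043]), 'grasp_force': 0.0, 'finger_gap': 85.3113215736355}
```

View pics/side0.png

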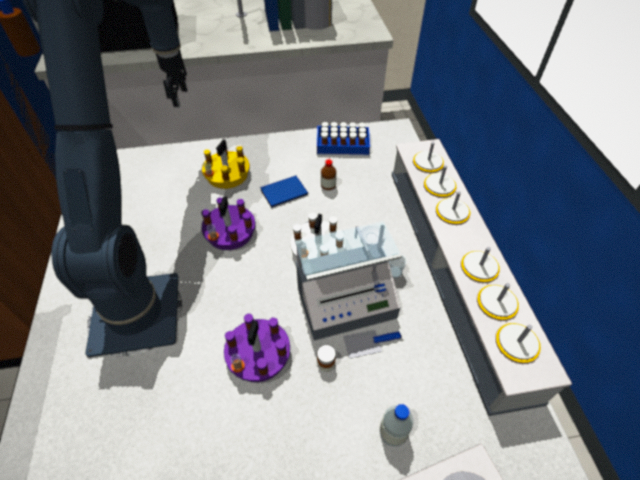

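View pics/top0.png

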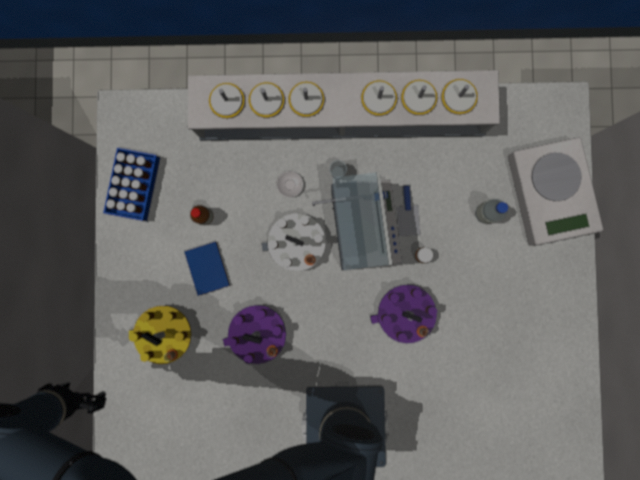

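The top view shows the white carousel at about (297,242) with the orange vial at (310,259). The console is at (375,225), with the grip under the guard. I'll enlarge both views.

```bash
cat > h.py <<'E'
import numpy as np, cv2
from scipy.spatial.transform import Rotation as R
def ray(cm,uv):
    Rm=cv2.Rodrigues(cm["rvec"])[0]
    p=cv2.undistortPoints(np.array([[uv]],float),cm["mtx"],None)[0,0]
    return -Rm.T@cm["tvec"].ravel(), Rm.T@np.array([p[0],p[1],1.])
def onz(cm,uv,z):
    c,d=ray(cm,uv); return c+d*(z-c[2])/d[2]
def proj(cm,P):
    return cv2.projectPoints(np.array(P,float).reshape(-1,3),cm["rvec"],cm["tvec"],cm["mtx"],None)[0].reshape(-1,2)
E
python3 - <<'E'
import cv2,numpy as np
t=cv2.imread("pics/top0.png")[150:290,255:445]; s=cv2.imread("pics/side0.png")[205:345,280:415]
f=lambda a,k:cv2.resize(a,None,fx=k,fy=k,interpolation=cv2.INTER_CUBIC)
cv2.imwrite("pics/c0.png",np.hstack([f(t,2.4),f(s,2.4)]))
E
```

```text
(no output)
```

View pics/c0.png

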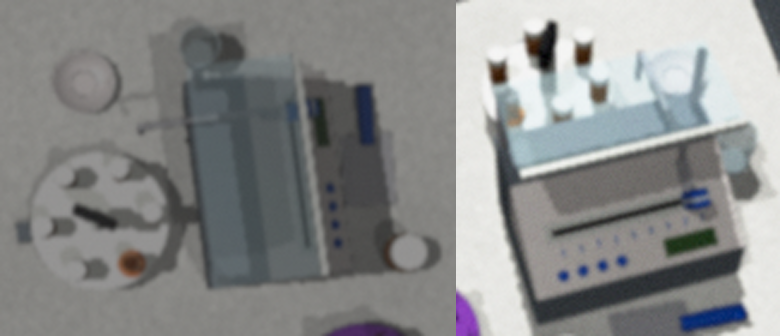

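The crops show the grip at the far end of the track: side ≈(380,288), top ≈(384,195). The probe tip is at top ≈(314,203), the handle at (295,240), the orange ring at (309,259), and the guard edge runs from (378,174) to (391,264).

```bash
python3 - <<'E'
from h import *
from workcell import robot
t=robot.camera_model("top"); s=robot.camera_model("side")
print("cams",ray(t,(320,240))[0],ray(s,(320,240))[0])
c=lambda x,y:(255+x/2.4,150+y/2.4); d=lambda x,y:(280+(x-456)/2.4,205+y/2.4)
a,b=onz(t,c(295,57),215),onz(t,c(326,275),215)
a2,b2=onz(s,d(748,125),215),onz(s,d(522,175),215)
print("guard top",a,b,(a+b)/2,np.linalg.norm(a-b)); print("guard side",a2,b2,(a2+b2)/2,np.linalg.norm(a2-b2))
v=(a-b)/np.linalg.norm(a-b); print("yaw console y dir",np.degrees(np.arctan2(-v[1],-v[0])))
v=(a2-b2);print(np.degrees(np.arctan2(-v[1],-v[0])))
print("handle",onz(t,c(95,215),140),onz(s,d(548,27),140))
print("handle ends",onz(t,c(75,208),140),onz(t,c(114,223),140))
print("tip",onz(t,c(142,128),105)); print("rod corner",onz(t,c(290,112),150))
print("vial ring",onz(t,c(132,263),86), onz(t,c(132,263),40))
print("grip",onz(t,c(312,107),130),onz(s,d(697,199),130))
# disc fit in top image
im=cv2.imread("pics/top0.png"); 
g=cv2.cvtColor(im,cv2.COLOR_BGR2HSV)
for px in [(262,225),(297,270)]: pass
E
```

```text
cams [ 465.89122226   44.78037102 1505.01864253] [ 403.80981542 -703.94545592 1079.88759123]
guard top [705.65920278 -85.56184917 215.        ] [ 470.74761438 -114.30415139  215.        ] [588.20340858 -99.93300028 215.        ] 236.66341985945633
guard side [713.05803901 -88.67966783 215.        ] [ 476.10796357 -111.08292716  215.        ] [594.58300129 -99.88129749 215.        ] 238.00681562337772
yaw console y dir -173.02432107979143
-174.59882981957213
handle [542.33293155 136.76913632 140.        ] [545.70315186 147.59622581 140.        ]
handle ends [550.60152227 159.43766817 140.        ] [532.9531395  115.27549311 140.        ]
tip [645.32782494  83.1736413  105.        ]
rod corner [655.25721261 -85.36204367 150.        ]
vial ring [488.17609677  97.35694239  86.        ] [488.8985004   99.06130497  40.        ]
grip [ 663.43513024 -112.52945198  130.        ] [ 662.0317891  -114.60757391  130.        ]
```

```bash
cat >> h.py <<'E'
def goto(robot,pos,Rt):
    """shift (cm) and turn (deg) in the present tool frame"""
    s=robot.sense(); R0=R.from_rotvec(s["eef_rot"])
    print("now",s["clock"],s["tool_pos"].round(1),"F",s["force"].round(1),"gap",round(s["finger_gap"],1))
    print("shift cm",(R0.inv().apply(np.array(pos)-s["tool_pos"])/10).round(2),"turn",(R0.inv()*Rt).as_rotvec(degrees=True).round(1),"q",s["qpos"].round(2))
def frame(y,z):
    y=np.array(y,float);z=np.array(z,float);z/=np.linalg.norm(z);y-=z*(y@z);y/=np.linalg.norm(y)
    return R.from_matrix(np.c_[np.cross(y,z),y,z])
def down(a):
    a=np.radians(a); return frame([np.cos(a),np.sin(a),0],[0,0,-1])
E
python3 - <<'E'
from h import *
from workcell import robot
goto(robot,[544,142,250],down(-24))
E
```

```text
now 0.1 [166.1 653.8 230.5] F [ 0.  -0.7 -0.6] gap 85.3
shift cm [-49.23 -40.3   -1.88] turn [-0.1  0.1 99.7] q [-1.41  0.58  0.02  1.44 -0.02  1.13 -0.06]
```

Request:
arm_command:
  targets: [8.5, -49, -40, -3, 0, 0, 99.5, 8.5, -49, -40, -3, 0, 0, 99.5, 8.5, -49, -40, -3, 0, 0, 99.5, 8.5, -49, -40, -3, 0, 0, 99.5, 8.5, -49, -40, -3, 0, 0, 99.5, 8.5, -49, -40, -3, 0, 0, 99.5, 8.5, -49, -40, -3, 0, 0, 99.5, 8.5, -49, -40, -3, 0, 0, 99.5]

```text
clock: 0.77
tool_pos: [365.0, 384.7, 247.1]
eef_rot: [-1.844, -2.543, 0.0]
force: [1.5, 1.6, 0.2]
finger_gap: 85.0
grasp_force: 0.0
```

```bash
python3 - <<'E'
from h import *
from workcell import robot
goto(robot,[544,142,255],down(-24))
E
```

```text
now 0.7667 [365.  384.7 247.1] F [1.5 1.6 0.2] gap 85.0
shift cm [-28.63   9.47  -0.79] turn [-0.   0.  42.1] q [-1.13  0.36  0.33  1.8  -0.14  1.   -0.44]
```

Request:
arm_command:
  targets: [8.5, -28, 9.3, -1, 0, 0, 40, 8.5, -28, 9.3, -1, 0, 0, 40, 8.5, -28, 9.3, -1, 0, 0, 40, 8.5, -28, 9.3, -1, 0, 0, 40, 8.5, -28, 9.3, -1, 0, 0, 40, 8.5, -28, 9.3, -1, 0, 0, 40, 8.5, -28, 9.3, -1, 0, 0, 40, 8.5, -28, 9.3, -1, 0, 0, 40]

```text
clock: 1.43
tool_pos: [544.9, 142.1, 257.7]
eef_rot: [2.602, 1.751, 0.001]
force: [-0.1, -0.6, 0.2]
finger_gap: 85.2
grasp_force: 0.0
```

```bash
python3 - <<'E'
from h import *
from workcell import robot
goto(robot,[544,142,255],down(-24))
cm=robot.camera_model("wrist"); im=robot.snapshot("wrist")[:,:,::-1]; cv2.imwrite("pics/w1.png",im)
np.save("w1.npy",cm,allow_pickle=True)
print(proj(cm,[544,142,140]),ray(cm,(320,240)))
E
```

```text
now 1.4333 [544.9 142.1 257.7] F [-0.1 -0.6  0.2] gap 85.2
shift cm [-0.04 -0.09  0.27] turn [0.3 0.1 1.9] q [-0.71  0.43  0.56  1.71 -0.25  1.07 -0.46]
[[317.2923913  233.52633145]] (array([573.25458431, 215.65723378, 400.53727229]), array([-0.10698727, -0.2882716 , -0.95158039]))
```

View pics/w1.png

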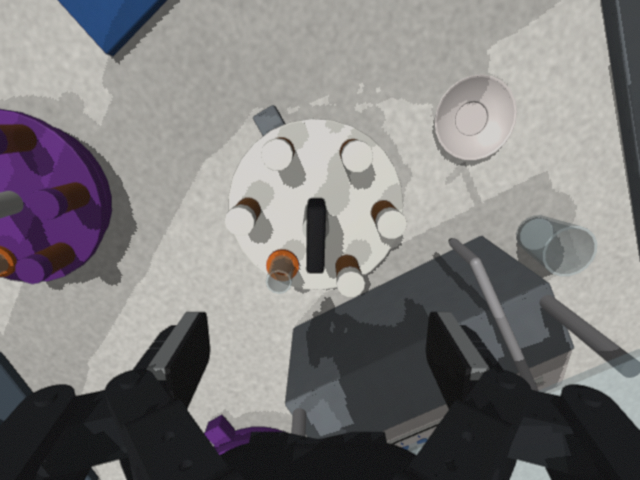

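The wrist view shows the caps at (277,154), (357,155), (392,224), (350,284) and (240,219), the open mouth at (279,282), and the handle at x≈316.

```bash
python3 - <<'E'
from h import *
from workcell import robot
cm=np.load("w1.npy",allow_pickle=True).item()
P=np.array([onz(cm,p,89 if i<5 else 86) for i,p in enumerate([(277,154),(357,155),(392,224),(350,284),(240,219),(279,282)])])
c=P.mean(0); d=P-c; print(c,np.hypot(d[:,0],d[:,1]),np.degrees(np.arctan2(d[:,1],d[:,0])))
print("handle",onz(cm,(316,242),140),[onz(cm,q,140) for q in((316,212),(316,273))])
goto(robot,[c[0],c[1],107],down(-24))
E
```

```text
[540.90957492 137.34066315  88.5       ] [64.84098688 65.1821606  65.02517072 65.13358109 64.39638736 65.86869746] [  96.51073132   37.11432818  -23.62079495  -84.14577312  155.19482099
 -142.69262306]
handle [540.7088014  136.41775428 140.        ] [array([549.16062024, 157.04699833, 140.        ]), array([531.50260602, 113.94722399, 140.        ])]
now 1.4833 [543.5 144.9 257.3] F [-0.6 -0.7  0.2] gap 85.0
shift cm [-7.700e-01  1.000e-02  1.503e+01] turn [0.1 0.1 2. ] q [-0.71  0.43  0.55  1.72 -0.25  1.07 -0.46]
```

Request:
arm_command:
  targets: [8.5, -0.8, 0, 5, 0, 0, 2, 8.5, -0.8, 0, 10, 0, 0, 2, 8.5, -0.8, 0, 13, 0, 0, 2, 8.5, -0.8, 0, 14, 0, 0, 2, 8.5, -0.8, 0, 14.5, 0, 0, 2, 8.5, -0.8, 0, 14.5, 0, 0, 2, 8.5, -0.8, 0, 14.5, 0, 0, 2, 8.5, -0.8, 0, 14.5, 0, 0, 2]

```text
clock: 2.15
tool_pos: [539.2, 143.5, 113.7]
eef_rot: [2.627, 1.722, 0.004]
force: [-0.3, -0.0, 1.0]
finger_gap: 85.1
grasp_force: 0.0
```

```bash
python3 - <<'E'
from h import *
from workcell import robot
goto(robot,[541,137,108],down(-23.6))
E
```

```text
now 2.15 [539.2 143.5 113.7] F [-0.3 -0.   1. ] gap 85.1
shift cm [-0.53  0.42  0.57] turn [ 0.1 -0.1  0.1] q [-0.64  0.58  0.46  1.91 -0.38  0.73 -0.37]
```

Request:
arm_command:
  targets: [8.5, -0.5, 0.4, 0.6, 0, 0, 0, 8.5, -0.5, 0.4, 0.6, 0, 0, 0, 8.5, -0.5, 0.4, 0.6, 0, 0, 0, 8.5, -0.5, 0.4, 0.6, 0, 0, 0, 8.5, -0.5, 0.4, 0.6, 0, 0, 0, 8.5, -0.5, 0.4, 0.6, 0, 0, 0, 8.5, -0.5, 0.4, 0.6, 0, 0, 0, 8.5, -0.5, 0.4, 0.6, 0, 0, 0]

```text
clock: 2.82
tool_pos: [539.9, 136.9, 106.1]
eef_rot: [-2.628, -1.722, -0.0]
force: [-0.5, 0.2, 0.3]
finger_gap: 84.7
grasp_force: 0.0
```

```bash
python3 - <<'E'
from h import *
from workcell import robot
goto(robot,[541,137,108],down(-23.6))
E
```

```text
now 2.8167 [539.9 136.9 106.1] F [-0.5  0.2  0.3] gap 84.7
shift cm [ 0.05  0.1  -0.19] turn [ 0.  -0.   0.1] q [-0.63  0.59  0.46  1.91 -0.38  0.72 -0.36]
```

Request:
arm_command:
  targets: [1, 0, 0.1, -0.2, 0, 0, 0, 1, 0, 0.1, -0.2, 0, 0, 0, 1, 0, 0.1, -0.2, 0, 0, 0, 1, 0, 0.1, -0.2, 0, 0, 0, 1, 0, 0.1, -0.2, 0, 0, 0, 1, 0, 0.1, -0.2, 0, 0, 0, 1, 0, 0.1, -0.2, 0, 0, 0, 1, 0, 0.1, -0.2, 0, 0, 0]
  grip_force: 30

```text
clock: 3.48
tool_pos: [541.4, 136.2, 108.2]
eef_rot: [2.627, 1.721, 0.001]
force: [4.1, -1.9, -0.7]
finger_gap: 13.4
grasp_force: 34.2
```

Request:
arm_command:
  targets: [1, 0, 0, 0, 0, 0, -4, 1, 0, 0, 0, 0, 0, -8, 1, 0, 0, 0, 0, 0, -12, 1, 0, 0, 0, 0, 0, -17, 1, 0, 0, 0, 0, 0, -22, 1, 0, 0, 0, 0, 0, -27, 1, 0, 0, 0, 0, 0, -32, 1, 0, 0, 0, 0, 0, -36]

```text
clock: 4.15
tool_pos: [542.0, 136.1, 108.2]
eef_rot: [1.962, 2.452, 0.002]
force: [5.9, -1.3, -3.5]
finger_gap: 13.4
grasp_force: 33.7
```

Request:
arm_command:
  targets: [1, 0, 0, 0, 0, 0, -5, 1, 0, 0, 0, 0, 0, -10, 1, 0, 0, 0, 0, 0, -15, 1, 0, 0, 0, 0, 0, -19, 1, 0, 0, 0, 0, 0, -22, 1, 0, 0, 0, 0, 0, -24, 1, 0, 0, 0, 0, 0, -24, 1, 0, 0, 0, 0, 0, -24]

```text
clock: 4.82
tool_pos: [542.3, 136.3, 108.2]
eef_rot: [1.414, 2.803, 0.002]
force: [6.8, -1.0, -4.1]
finger_gap: 13.6
grasp_force: 33.7
```

```bash
python3 - <<'E'
from h import *
from workcell import robot
goto(robot,[541,137,108],down(-23.6+60)); print(robot.sense()["ft_torque"])
E
```

```text
now 4.8167 [542.3 136.3 108.2] F [ 6.8 -1.  -4.1] gap 13.6
shift cm [ 0.14 -0.06  0.02] turn [0.1 0.1 0. ] q [-0.43  0.55  0.15  1.9  -0.12  0.69  0.43]
[-0.16669224 -1.06939127  0.06141635]
```

Request:
arm_command:
  targets: [8.5, 0, 0, 0, 0, 0, 0, 8.5, 0, 0, 0, 0, 0, 0, 8.5, 0, 0, 0, 0, 0, 0, 8.5, 0, 0, 0, 0, 0, 0, 8.5, 0, 0, 0, 0, 0, 0, 8.5, 0, 0, 0, 0, 0, 0, 8.5, 0, 0, -1, 0, 0, 0, 8.5, 0, 0, -2, 0, 0, 0]

```text
clock: 5.48
tool_pos: [540.5, 136.3, 128.5]
eef_rot: [-1.415, -2.804, 0.001]
force: [0.5, 0.3, 0.3]
finger_gap: 84.9
grasp_force: 0.0
```

Request:
arm_command:
  targets: [8.5, 0, 0, -3, 0, 0, 0, 8.5, 0, 0, -6, 0, 0, 0, 8.5, 0, 0, -9, 0, 0, 0, 8.5, 0, 0, -12, 0, 0, 0, 8.5, 0, 0, -15, 0, 0, 0, 8.5, 0, 0, -17, 0, 0, 0, 8.5, 0, 0, -17, 0, 0, 0, 8.5, 0, 0, -17, 0, 0, 0]

```text
clock: 6.15
tool_pos: [541.3, 136.5, 300.3]
eef_rot: [1.414, 2.802, 0.004]
force: [0.1, -0.2, -0.1]
finger_gap: 84.7
grasp_force: 0.0
```

```bash
python3 - <<'E'
from h import *
from workcell import robot
s=robot.sense();print(s["clock"],s["tool_pos"],s["qpos"])
cm=robot.camera_model("wrist"); im=robot.snapshot("wrist")[:,:,::-1]; cv2.imwrite("pics/w2.png",im)
np.save("w2.npy",cm,allow_pickle=True)
E
```

```text
6.15 [541.28272835 136.48779917 300.25082211] [-0.46644219  0.34756172  0.19381163  1.65017109 -0.07231492  1.14724326
  0.38161352]
```

View pics/w2.png

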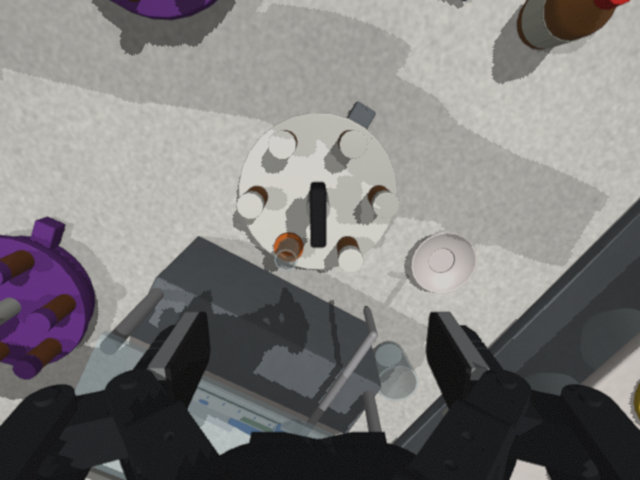

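```bash
cat >> h.py <<'E'
X=np.array([np.cos(np.radians(96.4)),np.sin(np.radians(96.4)),0]);Y=np.array([-X[1],X[0],0]);Z=np.array([0,0,1.])
N=-0.545*X+0.839*Z; RT=frame(-Y,-N); C=np.array([541,137,0.])
def con(x,y,z): return C+(x-240)*X+y*Y+z*Z   # console frame, y from the carousel axis
def inv(p): p=np.array(p)-C; return np.array([p@X+240,p@Y,p[2]])
E
python3 - <<'E'
from h import *
from workcell import robot
cm=np.load("w2.npy",allow_pickle=True).item()
print("mouth",inv(onz(cm,(286,259),86)),"tip",inv(onz(cm,(368,309),100)))
P=[onz(cm,p,89) for p in((282,144),(353,144),(386,204),(351,259),(251,204))]
for p in P: q=inv(p)-[240,0,0]; print(np.degrees(np.arctan2(q[1],q[0])).round(1),np.hypot(q[0],q[1]).round(1))
G=con(0,-93,95); print(G+14*N,G+134*N)
goto(robot,[670,-190,330],RT)
E
```

```text
mouth [175.71993649   0.30454371  86.        ] tip [174.75155821 -95.77216762 100.        ]
59.9 65.8
0.9 65.1
-58.8 64.7
-119.0 63.6
118.6 64.0
[661.02346816 -98.72013913 106.746     ] [ 668.31353633 -163.71256104  207.426     ]
now 6.2 [540.6 136.4 298.8] F [ 0.1 -0.4  0. ] gap 84.9
shift cm [-33.94  -8.98  -3.12] turn [-8.6 32.2 29.2] q [-0.47  0.35  0.19  1.65 -0.07  1.15  0.38]
```

The carousel has clicked in: the mouth is at console (175.7, 0.3) relative to its axis, and the tip is at y ≈ -96. Next I go to the grip.

Request:
arm_command:
  targets: [5, -4, -1, -3.1, 0, 0, 4, 5, -8, -2, -3.1, -1, 4, 8, 5, -12, -3, -3.1, -2, 8, 12, 5, -16, -4, -3.1, -4, 13, 15, 5, -20, -5, -3.1, -5, 18, 18, 5, -24, -6, -3.1, -6, 22, 22, 5, -28, -7.5, -3.1, -7, 27, 25, 5, -32, -8.5, -3.1, -8.6, 31, 28]

```text
clock: 6.87
tool_pos: [659.9, -167.7, 327.9]
eef_rot: [-1.766, -2.014, -0.518]
force: [2.7, -0.5, -0.3]
finger_gap: 49.7
grasp_force: 0.0
```

```bash
python3 - <<'E'
from h import *
from workcell import robot
goto(robot,[670,-190,330],RT)
goto(robot,con(0,-94,95)+134*N,RT)
E
```

```text
now 6.8667 [ 659.9 -167.7  327.9] F [ 2.7 -0.5 -0.3] gap 49.7
shift cm [-1.88  0.72 -1.42] turn [-0.1  0.9  1.1] q [ 0.32  0.73  0.25  1.06 -0.61  1.72  0.68]
now 6.8667 [ 659.9 -167.7  327.9] F [ 2.7 -0.5 -0.3] gap 49.7
shift cm [-6.17  0.89 10.36] turn [-0.1  0.9  1.1] q [ 0.32  0.73  0.25  1.06 -0.61  1.72  0.68]
```

Request:
arm_command:
  targets: [5, -3, 0.4, 2, 0, 1, 1, 5, -6, 0.9, 5, 0, 1, 1, 5, -6, 0.9, 8, 0, 1, 1, 5, -6, 0.9, 10, 0, 1, 1, 5, -6, 0.9, 10, 0, 1, 1, 5, -6, 0.9, 10, 0, 1, 1, 5, -6, 0.9, 10, 0, 1, 1, 5, -6, 0.9, 10, 0, 1, 1]

```text
clock: 7.53
tool_pos: [670.6, -163.3, 214.3]
eef_rot: [-1.773, -1.994, -0.524]
force: [-0.2, -0.1, 0.3]
finger_gap: 49.7
grasp_force: 0.0
```

```bash
python3 - <<'E'
from h import *
from workcell import robot
goto(robot,con(0,-95,95)+134*N,RT)
cm=robot.camera_model("wrist"); im=robot.snapshot("wrist")[:,:,::-1]; cv2.imwrite("pics/w3.png",im)
np.save("w3.npy",cm,allow_pickle=True); print(proj(cm,con(0,-95,95)+44*N))
E
```

```text
now 7.5333 [ 670.6 -163.3  214.3] F [-0.2 -0.1  0.3] gap 49.7
shift cm [-0.38 -0.03  0.57] turn [0.  0.3 0.3] q [ 0.31  0.81  0.23  1.2  -0.63  1.53  0.77]
[[318.75337084 248.83664501]]
```

View pics/w3.png

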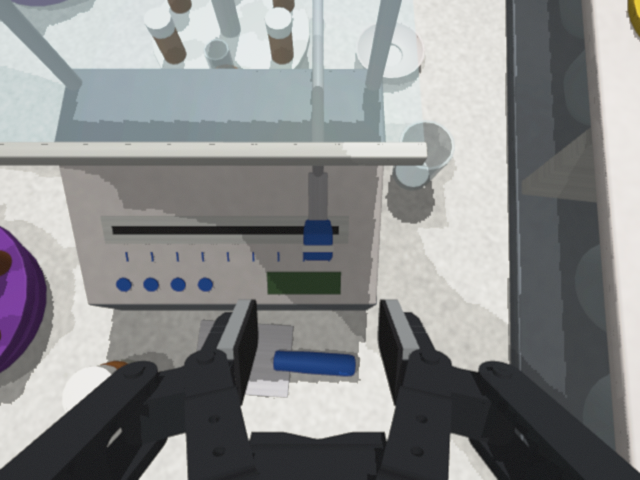

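The grip's end face with its white line is at about (318,251), against a prediction of (319,249). The grasp is aligned, so I descend along the panel normal.

Request:
arm_command:
  targets: [5, -0.4, 0, 2, 0, 0.3, 0.3, 5, -0.4, 0, 4, 0, 0.3, 0.3, 5, -0.4, 0, 6, 0, 0.3, 0.3, 5, -0.4, 0, 8, 0, 0.3, 0.3, 5, -0.4, 0, 10, 0, 0.3, 0.3, 5, -0.4, 0, 11.5, 0, 0.3, 0.3, 5, -0.4, 0, 11.5, 0, 0.3, 0.3, 5, -0.4, 0, 11.5, 0, 0.3, 0.3]

```text
clock: 8.25
tool_pos: [663.5, -103.8, 114.5]
eef_rot: [-1.773, -1.984, -0.526]
force: [-0.2, -1.5, 0.4]
finger_gap: 49.8
grasp_force: 0.0
```

```bash
python3 - <<'E'
from h import *
from workcell import robot
goto(robot,con(0,-95,95)+15*N,RT)
E
```

```text
now 8.25 [ 663.5 -103.8  114.5] F [-0.2 -1.5  0.4] gap 49.8
shift cm [0.02 0.01 0.84] turn [-0.1 -0.1 -0. ] q [ 0.25  0.86  0.2   1.39 -0.67  1.3   0.83]
```

Request:
arm_command:
  targets: [5, 0, 0, 0.4, 0, 0, 0, 5, 0, 0, 0.7, 0, 0, 0, 5, 0, 0, 0.7, 0, 0, 0, 1.5, 0, 0, 0.7, 0, 0, 0, 1.5, 0, 0, 0.7, 0, 0, 0, 1.5, 0, 0, 0.7, 0, 0, 0, 1.5, 0, 0, 0.7, 0, 0, 0, 1.5, 0, 0, 0.7, 0, 0, 0]
  grip_force: 25

```text
clock: 8.92
tool_pos: [663.0, -100.2, 108.3]
eef_rot: [-1.774, -1.984, -0.526]
force: [-0.7, -1.7, 3.3]
finger_gap: 19.6
grasp_force: 28.0
```

```bash
python3 - <<'E'
from h import *
from workcell import robot
s=robot.sense(); p=s["tool_pos"]; print(p,inv(p),s["force"],s["finger_gap"])
goto(robot,p+95*Y,RT)
E
```

```text
[ 663.00813476 -100.19549476  108.29637159] [ -9.31738976 -94.80784168 108.29637159] [-0.72192357 -1.6609424   3.31619823] 19.56792486574219
now 8.9167 [ 663.  -100.2  108.3] F [-0.7 -1.7  3.3] gap 19.6
shift cm [-0.   -9.5   0.01] turn [-0.1 -0.1 -0. ] q [ 0.24  0.86  0.2   1.4  -0.68  1.29  0.84]
```

Request:
arm_command:
  targets: [1.5, 0, -0.8, 0, 0, 0, 0, 1.5, 0, -2, 0, 0, 0, 0, 1.5, 0, -3.3, 0, 0, 0, 0, 1.5, 0, -4.6, 0, 0, 0, 0, 1.5, 0, -5.9, 0, 0, 0, 0, 1.5, 0, -7.2, 0, 0, 0, 0, 1.5, 0, -8.5, 0, 0, 0, 0, 1.5, 0, -9.5, 0, 0, 0, 0]

```text
clock: 9.58
tool_pos: [567.8, -111.3, 108.2]
eef_rot: [-1.775, -1.984, -0.526]
force: [2.0, -3.8, 0.5]
finger_gap: 19.6
grasp_force: 28.1
```

Request:
arm_command:
  targets: [1.5, 0, 0, 0, 0, 0, 0, 1.5, 0, 0, 0, 0, 0, 0, 1.5, 0, 0, 0, 0, 0, 0, 1.5, 0, 0, 0, 0, 0, 0, 1.5, 0, 0, 0, 0, 0, 0, 1.5, 0, 0, 0, 0, 0, 0, 1.5, 0, 0, 0, 0, 0, 0, 1.5, 0, 0, 0, 0, 0, 0]

```text
clock: 10.25
tool_pos: [569.2, -111.1, 108.2]
eef_rot: [-1.774, -1.984, -0.526]
force: [-1.1, -5.1, 5.0]
finger_gap: 19.9
grasp_force: 28.6
```

```bash
python3 - <<'E'
from h import *
from workcell import robot
s=robot.sense(); p=s["tool_pos"]; print(s["clock"],p,inv(p),s["force"],s["finger_gap"])
w=robot.snapshot("wrist")[:,:,::-1]; np.save("w4.npy",robot.camera_model("wrist"),allow_pickle=True)
t=robot.snapshot("top")[:,:,::-1]; cv2.imwrite("pics/top4.png",t)
cv2.imwrite("pics/w4.png",w)
a=cv2.resize(w[0:240,200:440],None,fx=2,fy=2); b=cv2.resize(t[200:270,270:325],(377,480),interpolation=cv2.INTER_CUBIC)
a=cv2.resize(w[0:240,230:440],(420,480)); cv2.imwrite("pics/c4.png",np.hstack([a,b]))
E
```

```text
10.25 [ 569.24752345 -111.12516047  108.22100631] [ -9.72754569  -0.41323591 108.22100631] [-1.1390354  -5.10920629  5.0009915 ] 19.942232459648853
```

View pics/c4.png

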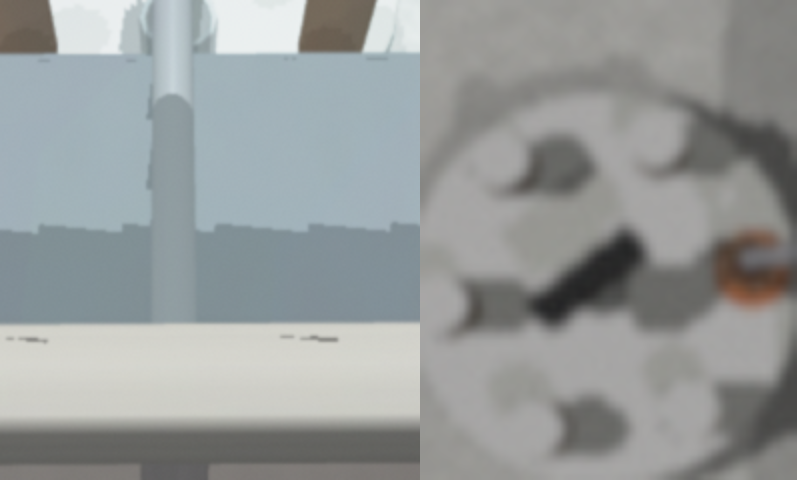

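```bash
python3 - <<'E'
from h import *
cm=np.load("w4.npy",allow_pickle=True).item()
w=cv2.imread("pics/w4.png")
for r in (5,15,25): print(r, w[r,290:345].mean(1).astype(int).tolist())
for u in ((315.5,25),(315.5,10)): print("rod",inv(onz(cm,u,150)))
for u in ((320,7),): print("mouth",inv(onz(cm,u,86)))
for u in ((301,7),(338.5,7)): print("edge",inv(onz(cm,u,86)))
E
```

```text
5 [237, 233, 212, 202, 201, 194, 190, 190, 191, 191, 193, 205, 206, 187, 163, 153, 157, 168, 178, 184, 187, 190, 194, 196, 199, 203, 206, 202, 199, 196, 193, 190, 187, 184, 176, 166, 157, 157, 158, 158, 165, 182, 188, 188, 200, 221, 228, 232, 236, 237, 237, 237, 237, 237, 237]
15 [216, 195, 191, 191, 191, 191, 192, 192, 190, 181, 164, 169, 188, 177, 163, 158, 161, 170, 177, 184, 188, 192, 194, 198, 200, 204, 206, 203, 200, 196, 194, 191, 189, 185, 178, 167, 156, 156, 158, 164, 182, 189, 188, 188, 192, 208, 210, 195, 212, 233, 237, 237, 237, 237, 237]
25 [210, 197, 191, 191, 191, 190, 192, 192, 190, 188, 176, 163, 158, 150, 141, 142, 158, 172, 179, 185, 189, 191, 194, 197, 201, 204, 206, 205, 200, 196, 196, 193, 189, 184, 178, 168, 152, 145, 146, 154, 156, 157, 156, 156, 160, 176, 181, 197, 229, 235, 235, 235, 235, 235, 235]
rod [ 99.32528764   1.28374092 150.        ]
rod [106.63028324   1.28617732 150.        ]
mouth [176.47908405  -0.96405535  86.        ]
edge [176.51563771  10.60284307  86.        ]
edge [176.44350071 -12.22391037  86.        ]
```

Release and back off, then take a proper look from above.

Request:
arm_command:
  targets: [5, 0, 0, 0, 0, 0, 0, 5, 0, 0, 0, 0, 0, 0, 5, 0, 0, 0, 0, 0, 0, 5, 0, 0, 0, 0, 0, 0, 5, 0, 0, -2, 0, 0, 0, 5, 0, 0, -5, 0, 0, 0, 5, 0, 0, -8, 0, 0, 0, 5, 0, 0, -11, 0, 0, 0]

```text
clock: 11.02
tool_pos: [575.2, -170.3, 201.2]
eef_rot: [-1.772, -1.983, -0.525]
force: [0.3, 0.0, 0.0]
finger_gap: 49.9
grasp_force: 0.0
```

Request:
arm_command:
  targets: [5, 0, 0, -3, 0, 0, 0, 5, 0, 0, -6, 0, 0, 0, 5, 0, 0, -9, 0, 0, 0, 5, 0, 0, -12, 0, 0, 0, 5, 0, 0, -14, 0, 0, 0, 5, 0, 0, -14, 0, 0, 0, 5, 0, 0, -14, 0, 0, 0, 5, 0, 0, -14, 0, 0, 0]

```text
clock: 11.68
tool_pos: [584.0, -245.4, 316.6]
eef_rot: [-1.772, -1.982, -0.526]
force: [0.8, -0.3, -0.1]
finger_gap: 50.0
grasp_force: 0.0
```

```bash
python3 - <<'E'
from h import *
from workcell import robot
goto(robot,con(175,0,330),frame(-Y,-Z))
cm=robot.camera_model("wrist"); im=robot.snapshot("wrist")[:,:,::-1]; cv2.imwrite("pics/w5.png",im)
np.save("w5.npy",cm,allow_pickle=True); print("mouth/tip px",proj(cm,[con(175,0,86),con(175,0,100),con(175,0,150)]))
E
```

```text
now 11.6833 [ 584.  -245.4  316.6] F [ 0.8 -0.3 -0.1] gap 50.0
shift cm [2.749e+01 2.000e-02 1.640e+01] turn [ -0.2 -33.2   0. ] q [ 0.44  0.7   0.26  1.16 -0.57  1.74  0.82]
mouth/tip px [[318.87564788  65.94343091]
 [318.87334032  57.64002263]
 [318.86384414  23.46951959]]
```

```bash
python3 - <<'E'
import cv2
w=cv2.imread("pics/w5.png")[20:120,260:380]; cv2.imwrite("pics/c5.png",cv2.resize(w,None,fx=6,fy=6,interpolation=cv2.INTER_CUBIC))
E
```

```text
(no output)
```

View pics/c5.png

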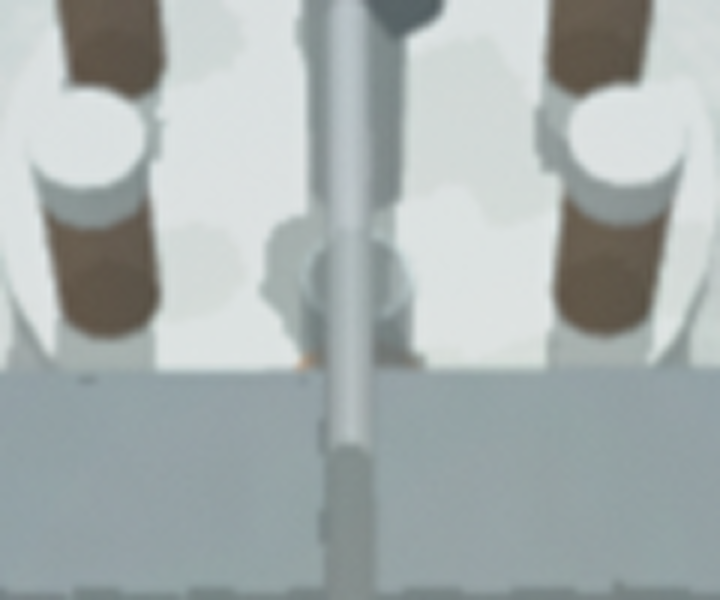

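```bash
python3 - <<'E'
from h import *
from workcell import robot
cm=np.load("w5.npy",allow_pickle=True).item()
f=lambda x,y,z:inv(onz(cm,(260+x/6,20+y/6),z)).round(2)
w=cv2.cvtColor(cv2.imread("pics/w5.png"),cv2.COLOR_BGR2GRAY).astype(int)
for r in(25,30,40): print(r,w[r,305:335].tolist())
for y in (20,100,200,400,560): print("rod",f(348+4*y/560,y,150))
print("mouth",f(357.5,280,86),"caps",f(87,137,89),f(627,137,89))
goto(robot,con(0,1,95)+16*N,RT)
E
```

```text
25 [222, 223, 223, 218, 188, 162, 146, 141, 143, 155, 173, 186, 191, 191, 184, 171, 150, 137, 130, 115, 103, 102, 118, 152, 183, 209, 220, 223, 223, 222]
30 [223, 223, 222, 223, 221, 202, 160, 141, 141, 153, 174, 185, 192, 192, 185, 173, 152, 138, 136, 135, 133, 137, 167, 206, 214, 213, 212, 213, 213, 214]
40 [222, 222, 222, 222, 224, 217, 170, 142, 142, 152, 174, 186, 192, 192, 187, 174, 153, 139, 137, 134, 133, 147, 185, 211, 215, 215, 215, 215, 214, 214]
rod [175.18   0.9  150.  ]
rod [157.81   0.81 150.  ]
rod [136.65   0.7  150.  ]
rod [ 96.04   0.5  150.  ]
rod [ 65.1    0.34 150.  ]
mouth [173.94  -0.87  86.  ] caps [206.91  55.37  89.  ] [206.5  -56.96  89.  ]
now 11.7333 [ 584.  -245.1  316.4] F [0.4 0.3 0.7] gap 49.6
shift cm [-0.04 -0.03 24.84] turn [-0.2 -0.2 -0. ] q [ 0.44  0.7   0.26  1.16 -0.57  1.74  0.82]
```

The rod end is about 1.75 mm past the mouth centre, towards the robot. I'll regrip and nudge it back.

Request:
arm_command:
  targets: [5, 0, 0, 3.5, 0, 0, 0, 5, 0, 0, 7, 0, 0, 0, 5, 0, 0, 10.5, 0, 0, 0, 5, 0, 0, 14, 0, 0, 0, 5, 0, 0, 17, 0, 0, 0, 5, 0, 0, 19, 0, 0, 0, 5, 0, 0, 20, 0, 0, 0, 5, 0, 0, 20, 0, 0, 0]

```text
clock: 12.4
tool_pos: [570.5, -134.9, 148.1]
eef_rot: [-1.769, -1.981, -0.524]
force: [-0.3, 0.6, 0.5]
finger_gap: 49.8
grasp_force: 0.0
```

```bash
python3 - <<'E'
from h import *
from workcell import robot
goto(robot,con(0,0,95)+16*N,RT)
E
```

```text
now 12.4 [ 570.5 -134.9  148.1] F [-0.3  0.6  0.5] gap 49.8
shift cm [-0.11  0.13  4.68] turn [-0.3 -0.3 -0. ] q [ 0.32  0.73  0.21  1.58 -0.63  1.29  0.94]
```

Request:
arm_command:
  targets: [5, 0, 0.05, 2, 0, 0, 0, 5, 0, 0.05, 4, 0, 0, 0, 5, 0, 0.05, 4.6, 0, 0, 0, 5, 0, 0.05, 4.6, 0, 0, 0, 5, 0, 0.05, 4.6, 0, 0, 0, 5, 0, 0.05, 4.6, 0, 0, 0, 5, 0, 0.05, 4.6, 0, 0, 0, 5, 0, 0.05, 4.6, 0, 0, 0]

```text
clock: 13.07
tool_pos: [569.6, -113.4, 112.1]
eef_rot: [-1.775, -1.984, -0.526]
force: [-0.1, -0.1, 0.1]
finger_gap: 50.0
grasp_force: 0.0
```

Request:
arm_command:
  targets: [1.5, 0, 0, 0, 0, 0, 0, 1.5, 0, 0, 0, 0, 0, 0, 1.5, 0, 0, 0, 0, 0, 0, 1.5, 0, 0, 0, 0, 0, 0, 1.5, 0, 0, 0, 0, 0, 0, 1.5, 0, 0, 0, 0, 0, 0, 1.5, 0, 0, 0, 0, 0, 0, 1.5, 0, 0, 0, 0, 0, 0]
  grip_force: 25

```text
clock: 13.73
tool_pos: [569.3, -112.8, 111.7]
eef_rot: [-1.774, -1.984, -0.526]
force: [-1.2, -2.0, 5.7]
finger_gap: 19.6
grasp_force: 27.9
```

```bash
python3 - <<'E'
from h import *
from workcell import robot
s=robot.sense(); p=s["tool_pos"]; print(inv(p),s["force"],s["finger_gap"])
E
```

```text
[-11.39734229  -0.25120319 111.69340973] [-1.24095476 -2.01949042  5.67250121] 19.60170235427788
```

Request:
arm_command:
  targets: [1.5, 0, 0.09, 0, 0, 0, 0, 1.5, 0, 0.18, 0, 0, 0, 0, 1.5, 0, 0.18, 0, 0, 0, 0, 1.5, 0, 0.18, 0, 0, 0, 0, 1.5, 0, 0.18, 0, 0, 0, 0, 1.5, 0, 0.18, 0, 0, 0, 0, 1.5, 0, 0.18, 0, 0, 0, 0, 1.5, 0, 0.18, 0, 0, 0, 0]

```text
clock: 14.4
tool_pos: [571.1, -112.6, 111.7]
eef_rot: [-1.774, -1.984, -0.526]
force: [-0.3, -2.7, 5.3]
finger_gap: 19.5
grasp_force: 28.0
```

```bash
python3 - <<'E'
from h import *
from workcell import robot
s=robot.sense(); p=s["tool_pos"]; print(inv(p),s["force"],s["finger_gap"])
E
```

```text
[-11.35298798  -2.06756125 111.67641652] [-0.29925482 -2.67901644  5.2706472 ] 19.45010461133673
```

Request:
arm_command:
  targets: [5, 0, 0, 0, 0, 0, 0, 5, 0, 0, 0, 0, 0, 0, 5, 0, 0, 0, 0, 0, 0, 5, 0, 0, 0, 0, 0, 0, 5, 0, 0, -2, 0, 0, 0, 5, 0, 0, -5, 0, 0, 0, 5, 0, 0, -8, 0, 0, 0, 5, 0, 0, -11, 0, 0, 0]

```text
clock: 15.07
tool_pos: [577.6, -172.5, 204.5]
eef_rot: [-1.773, -1.983, -0.525]
force: [0.6, -0.6, 0.3]
finger_gap: 50.5
grasp_force: 0.0
```

Request:
arm_command:
  targets: [5, 0, 0, -3, 0, 0, 0, 5, 0, 0, -6, 0, 0, 0, 5, 0, 0, -9, 0, 0, 0, 5, 0, 0, -12, 0, 0, 0, 5, 0, 0, -14, 0, 0, 0, 5, 0, 0, -14, 0, 0, 0, 5, 0, 0, -14, 0, 0, 0, 5, 0, 0, -14, 0, 0, 0]

```text
clock: 15.73
tool_pos: [586.5, -247.4, 319.9]
eef_rot: [-1.772, -1.982, -0.526]
force: [0.6, -0.1, -0.9]
finger_gap: 49.9
grasp_force: 0.0
```

```bash
python3 - <<'E'
from h import *
from workcell import robot
cm=robot.camera_model("wrist"); im=robot.snapshot("wrist")[:,:,::-1]; cv2.imwrite("pics/w6.png",im)
np.save("w6.npy",cm,allow_pickle=True); print(robot.sense()["clock"],"mouth px",proj(cm,[con(175,0,86),con(175,0,150)]))
cv2.imwrite("pics/c6.png",cv2.resize(im[20:120,260:380],None,fx=6,fy=6,interpolation=cv2.INTER_CUBIC))
E
```

```text
15.7833 mouth px [[317.03253805  66.20720989]
 [316.73929527  24.17150662]]
```

View pics/c6.png

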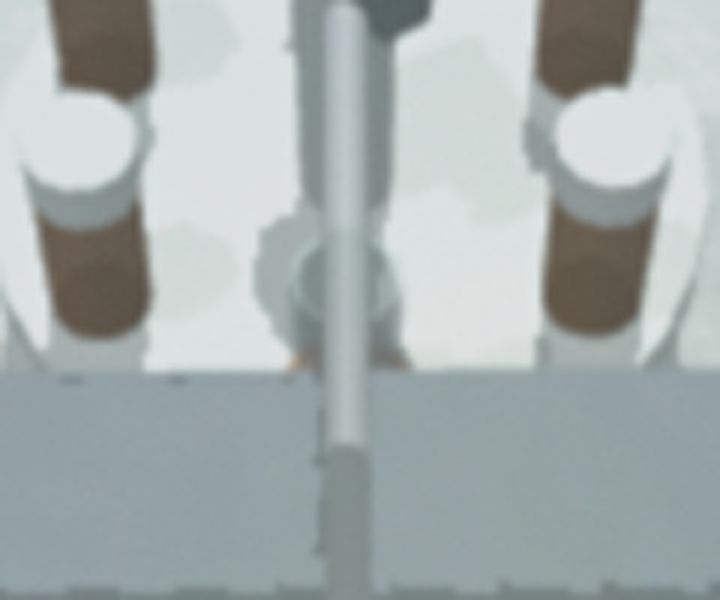

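The rod centre (x≈346) now sits on the mouth's centre (edges 292–400), an offset of about 0.3 mm. The arm is clear of everything, so I hand in.

```bash
python3 -c "
from workcell import robot
print(robot.finish_job())"
```

```text
the job is handed in; nothing more can be done
None
```

The carousel is turned one place counter-clockwise and clicked in. The probe tip is over the middle of the orange-ringed vial's mouth (about 0.3 mm off by the last camera check). The grip is let go, the arm is clear, and the job was handed in at about 16 s.

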